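Push the fireclay box down the annealer charging lane

TASK

Push the lidded fireclay box with the fingertips from the plate in front of the lane down between the two white rails, until it stands wholly on the green bay. The kiln wash on the rails is still wet, so neither the box nor the hand may touch either rail. Do not pick up or tip the box, and leave everything else where it stands.

Things in the scene. Friction and masses are not known exactly. Their poses are not given: they have to be found in the camera images.
- firebox: Terracotta fireclay box, lid on, a closed block: 110 mm long (x), 90 wide (y), 70 tall (z), 0.5 to 0.95 kg, friction on the plate 0.45 to 0.75. Origin: centre of its underside. Starts on the plate before the lane mouth, +x end towards the lane, up to 20 mm off the centre line and 0.2 rad askew, its front 25 to 85 mm short of the rails; 60 mm or more is free on both sides and behind.
- lane: Fixed dark steel plate 560 x 220 x 10 mm on the table. Origin: at table height, midway between the near ends of the rails (lane mouth); +x = pushing direction, +y left across the lane, z up. Plate from x = -225 to +335 mm, top at z = 10 mm. Lane between the rails: x = 0 to 220 mm, 112 mm wide (y = -56 to +56): 11 mm beside the box on each side.
- rail_left: White rail along the lane's left (+y) side, fixed on the plate, 220 mm long, 16 mm wide, 20 mm high (top 30 mm above the table, 50 mm below the top of the box). Origin at the centre of its underside; x along the lane.
- rail_right: White rail along the lane's right (-y) side, same as rail_left.
- bay (a point): Centre of the green painted bay, on the plate's top between the rails, on the lane's centre line, 145 mm past the lane mouth. The green bay is flat, 140 mm long along the lane and 108 mm wide; it ends 5 mm short of the rails' far end.
- frit_jar: Small glass jar with blue cap, 38 mm across, 50 mm tall, loose on the plate beside the right rail, about 170 to 200 mm past the mouth; origin at its underside. Bystander.
- rod_can: Copper-coloured can, 72 mm across, 100 mm tall, with coloured glass rods up to 225 mm, beyond the plate. Bystander.
- frit_tin: Closed round brass tin with a pale paper label, 80 mm across, 110 mm tall, beyond the plate. Bystander.
- brush: Brush lying on the table at the robot's left. Bystander.
- paddle: Wooden-handled black paddle, about 260 mm long, lying on the table at the robot's right. Bystander.
- tumbler: Amber glass tumbler, 56 mm across, 80 mm tall, standing loose on the plate near the lane's centre line, its centre 270 to 290 mm past the mouth, beyond the far end of the rails; its near side is at least 25 mm past the green bay. Origin at the centre of its underside. Bystander.
Not all that is in view belongs to the job. Leave any blue look-alike of the firebox alone.

How it is judged:
By the outcome, as a careful person would: the job done as asked, in the order asked, and still so for the second after the job is handed in, with the robot touching nothing.
It also fails if it takes over 72 s, if anything falls off the work surface, if the arm or the gripper's body presses on something with over 40 N, if the wrist force passes 120 N, or if a joint passes its speed limit or range.

ROBOT

A 6-joint arm with a two-finger parallel gripper is mounted at the origin on the work surface. World frame = base frame: x ahead of the robot, y to its left, z up, the work surface at z = 0. Lengths are in m, angles in rad, forces in N, time in s.
With the tool pointing down it reaches from about 0.35 to 0.725 m from the base axis. Payload 6 kg.
Tool frame: the origin (TCP) lies at the centre of the arm's flange, where the gripper is bolted on; the fingertips stand 173 mm ahead of it and the grasp point (between the pads) lies 155 mm ahead of it (finger_overhang is the y of the fingertips in the tool frame, in m); y points along the fingers, x is the direction in which the jaws open and shut, and the axes are right-handed (so a half turn about y gives the same grasp; the last joint's range is limited). The gripper opens to 85 mm and grips with 20 to 120 N. Pads are 22 mm wide; open, the fingers measure 114 mm over their backs; the gripper's body (76 mm by 85 mm) begins 54 mm behind the grasp point. The pads swing forward as they close: fully open they stand 13 mm farther back than shut.
Start: joints at [-1.011, 0.04, 0.085, 0, -1.615, -0.334], TCP at [0.134, -0.585, 0.405] pointing down, gripper open.
Joint ranges: [-2.56, 2.56], [-1.29, 2.01], [-1.08, 1.49], [-3.29, 1.98], [-2.81, -0.18], [-2.99, 2.99]. Speed limits (rad/s): [2.57, 2.57, 3.01, 3.14, 3.14, 3.14].

INTERFACE

Orientations are given as a rotation vector (axis times angle).
In Python, from cell import read_state, capture, close_job, finger_overhang gives the robot as it stands. The module is installed in compiled form; this text tells all that it offers.
- The arm moves only by the tool apply_moves, never from a script. Its argument "commands" is a list that holds one entry, the list of rows, each a list of 5 numbers: the closure in counts, from 0 (fully open) to 255 (shut), then the shift along the tool's x, y, z in cm, then the turn about the tool's y in degrees. In form: [[[grip, dx, dy, dz, yaw], ...]]. A call has 1 to 20 rows; each row shifts and turns the commanded pose from where the row before left it, along the tool's axes as they then stand; what a row does not reach is not made up. A row lasts 1/8 s, in which the tool goes at most 62.5 mm and 10.7 degrees, less where a joint would pass 70% of its speed; a pose out of reach is approached as far as the arm can. A call with a gripper value outside its range is refused whole. The fingers move at their own pace and stop on an object; "grip_force" is the grip in N (left out, the last holds). Time passes only in rows, so rows that do not move let the fingers close. It gives the time, the measured TCP pose, the force and the opening at its end, in the units of the state.
- read_state(): the state, without advancing time (a new reading comes with each control period).
- capture(name): name is "side" or "top"; returns a dict with "color" (400x640x3 uint8, blue, green, red), "fx", "fy", "cx", "cy" (pixels), "extrinsics" (4x4, takes a point from world to camera coordinates). Camera axes: x right, y down, z forward; pixel columns grow to the right and rows downward; lengths in m; the calibration is good to about 2 mm. A picture is of the moment at which its call begins. There is no depth.
- close_job(): hands the job in, once; it reports no verdict.
The state is a dict: "time": time; "q": joint angles; "dq": joint speeds; "joint_efforts": joint torques, N m; "tcp_pos": TCP position; "orientation": TCP orientation; "contact_force": force on the tool from outside, world axes, zero at the start; "wrist_torque": the same for the moment, N m; "width": finger opening in m.
Only numpy, scipy, OpenCV 4.12 (cv2) and the standard library are available. Lean on these libraries where they do the work, as an engineer would, in place of code of your own. Each camera call takes 0.05 s, during which the arm holds its last target.

## Working session

There is one attempt and no reset: what is moved stays moved. The work goes in short steps, Python scripts to look and compute and a tool call to move; the robot and the scene stay as the last step left them, time stands still between calls to the robot, and variables do not carry over. Pictures are saved under pics/ and viewed, and the job is handed in when it is done.

Besides the shell and the picture viewer there is one more tool, called after "Request:" as name(argument=value, ...) on one line, values as JSON. apply_moves: Moves the arm, as the interface text tells. Its arguments: {"type":"object","properties":{"commands":{"type":"array"},"grip_force":{"type":"number"}},"required":["commands"]}

```bash
mkdir -p pics; python3 - <<'E'
from cell import *
import cv2
import numpy as np
s=read_state()
for k,v in s.items(): print(k,np.round(v,4))
print(finger_overhang if not callable(finger_overhang) else finger_overhang())
for n in ("side","top"):
    c=capture(n); cv2.imwrite(f"pics/{n}0.png",c["color"])
    print(n,c["fx"],c["fy"],c["cx"],c["cy"]); print(np.round(c["extrinsics"],4))
E
```

```text
time 0.0
q [-1.0113e+00  4.0800e-02  8.3800e-02 -5.0000e-04 -1.6155e+00 -3.3370e-01]
dq [ 0.0008 -0.0002 -0.0011 -0.0007  0.0012  0.0013]
joint_efforts [ 7.00000e-04 -3.68206e+01  3.47407e+01  6.93220e+00 -5.50000e-03
  0.00000e+00]
tcp_pos [ 0.1344 -0.5847  0.4037]
orientation [-1.0922 -1.3742  1.3724]
contact_force [-0.2358  0.6597  0.6069]
wrist_torque [ 0.0031 -0.0263  0.0147]
width 0.0851
0.1734
side 363.4194892553876 363.4194892553876 319.5136278834502 199.6088113669532
[[-0.8699 -0.4932 -0.0089  0.5115]
 [-0.2602  0.4741 -0.8412  0.1956]
 [ 0.4191 -0.7294 -0.5407  0.7838]
 [ 0.      0.      0.      1.    ]]
top 363.70385129736843 363.70385129736843 322.6671068285344 203.11197332468254
[[-0.078  -0.9969  0.0036  0.0071]
 [-0.9764  0.0757 -0.2023  0.6019]
 [ 0.2015 -0.0193 -0.9793  1.1228]
 [ 0.      0.      0.      1.    ]]
```

View pics/side0.png

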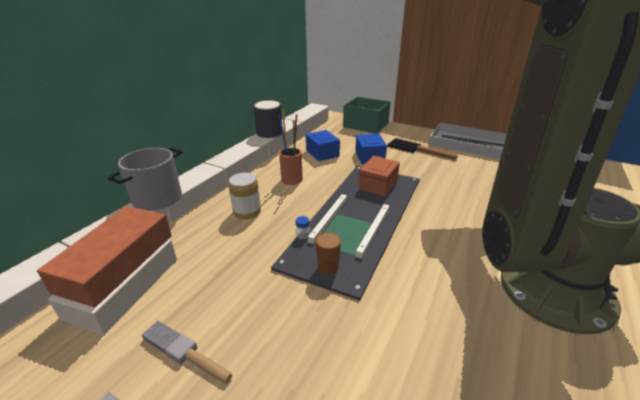

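View pics/top0.png

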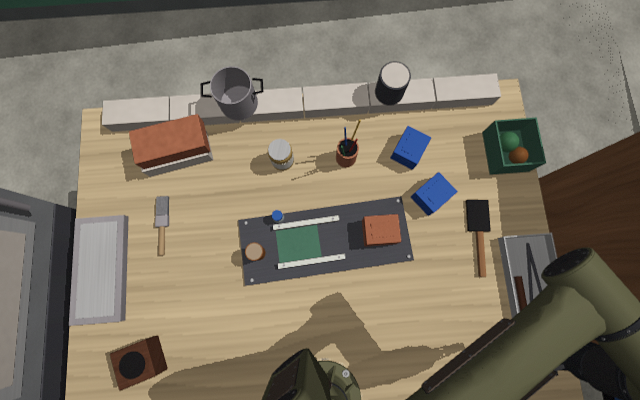

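The side view shows the terracotta box at (379,175), with two blue look-alikes at (322,145) and (371,148). The rails run from about (385,210) to (330,240), and the tumbler is at (328,253). In the top view the box is at (381,230), the bay at (298,243), the jar at (277,216) and the tumbler at (255,253). The large terracotta slab at (170,142) is not on the plate, so the box at (381,230) fits: it is red and stands on the plate before the lane mouth. I'll enlarge to confirm.

```bash
python3 - <<'E'
import cv2
t=cv2.imread("pics/top0.png")[185:295,230:430]
s=cv2.imread("pics/side0.png")[140:300,260:440]
cv2.imwrite("pics/topc.png",cv2.resize(t,None,fx=4,fy=4,interpolation=cv2.INTER_CUBIC))
cv2.imwrite("pics/sidec.png",cv2.resize(s,None,fx=3.7,fy=3.7,interpolation=cv2.INTER_CUBIC))
E
```

```text
(no output)
```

View pics/topc.png

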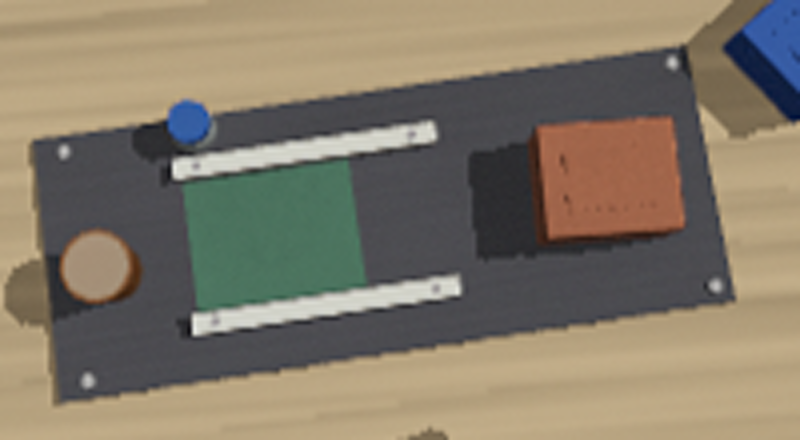

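View pics/sidec.png

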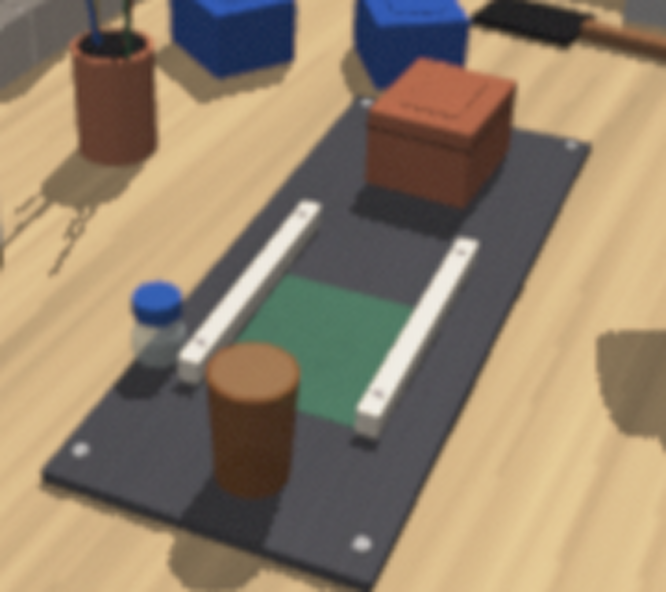

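```bash
cat > h.py <<'E'
import numpy as np, cv2
from cell import *
def ray(c,px):
    E=np.array(c["extrinsics"]);R,t=E[:3,:3],E[:3,3]
    px=np.atleast_2d(px).astype(float)
    d=np.c_[(px[:,0]-c["cx"])/c["fx"],(px[:,1]-c["cy"])/c["fy"],np.ones(len(px))]@R
    return -R.T@t,d
def onz(c,px,z):
    o,d=ray(c,px); return o+d*((z-o[2])/d[:,2])[:,None]
def tri(c1,p1,c2,p2):
    o1,d1=ray(c1,p1);o2,d2=ray(c2,p2);out=[];g=[]
    for a,b in zip(d1,d2):
        s=np.linalg.lstsq(np.c_[a,-b],o2-o1,rcond=None)[0]
        out.append((o1+s[0]*a+o2+s[1]*b)/2);g.append(np.linalg.norm(o1+s[0]*a-o2-s[1]*b))
    return np.array(out),np.array(g)
def proj(c,P):
    E=np.array(c["extrinsics"]);Q=np.atleast_2d(P)@E[:3,:3].T+E[:3,3]
    return np.c_[c["fx"]*Q[:,0]/Q[:,2]+c["cx"],c["fy"]*Q[:,1]/Q[:,2]+c["cy"]]
def comps(m,mn=30):
    n,l,st,ce=cv2.connectedComponentsWithStats(m.astype(np.uint8)*255)
    return [(l==i,st[i],ce[i]) for i in range(1,n) if st[i][4]>=mn]
E
python3 - <<'E'
from h import *
for n,roi in (("top",(230,185,430,295)),("side",(270,150,430,295))):
    im=cv2.imread(f"pics/{n}0.png");h=cv2.cvtColor(im,cv2.COLOR_BGR2HSV)
    H,S,V=[h[...,i].astype(int) for i in range(3)]
    M=np.zeros(H.shape,bool);x0,y0,x1,y1=roi;M[y0:y1,x0:x1]=1
    for nm,m in dict(white=(S<40)&(V>140),red=((H<9)|(H>172))&(S>110)&(V>60),green=(H>65)&(H<95)&(S>70),dark=(V<95)&(S<70)).items():
        for a,st,ce in comps(m&M): print(n,nm,st,np.round(ce,1), np.percentile(V[a],[5,25,50,75,95]))
print(cv2.cvtColor(cv2.imread("pics/side0.png"),cv2.COLOR_BGR2HSV)[158:198:2,378])
print(cv2.cvtColor(cv2.imread("pics/top0.png"),cv2.COLOR_BGR2HSV)[230,358:405:2])
E
```

```text
top white [273 215  66  15 346] [305.3 222.1] [159.25 188.   209.   212.   214.  ]
top white [278 254  67  15 372] [310.8 260.7] [161.55 188.   210.   212.   214.  ]
top green [ 276  225   45   38 1337] [297.9 243.4] [112. 114. 115. 116. 117.]
top dark [ 238  196  176   89 7174] [325.  241.2] [48. 77. 79. 80. 82.]
side white [308 194  39  45 336] [326.7 216.4] [153. 193. 225. 236. 238.]
side white [356 204  33  49 382] [372.  228.8] [156. 198. 229. 238. 239.]
side red [359 156  39  40 745] [377.4 175. ] [ 75.  89.  93. 177. 181.]
side green [325 215  46  40 938] [348.4 231.6] [117. 121. 122. 123. 125.]
side dark [282 150  17   5  63] [290.2 151.9] [33.1 36.  38.  42.5 50.9]
side dark [ 272  166  147  129 6208] [349.  237.6] [52. 81. 84. 86. 88.]
[[  8 145 180]
 [  9 144 181]
 [  8 147 180]
 [  8 146 180]
 [  8 145 181]
 [  8 147 181]
 [  8 145 162]
 [  9 145 179]
 [  8 143 134]
 [  9 139  92]
 [  9 136  79]
 [  8 136  86]
 [  9 137  91]
 [  8 139  92]
 [  8 135  91]
 [  9 136  92]
 [  8 137  91]
 [  8 135  91]
 [  7  93  71]
 [140  15  52]]
[[105  11  45]
 [120  16  47]
 [  5  59  52]
 [  9 150  63]
 [  9 137 162]
 [  9 137 160]
 [  9 137 162]
 [  9 136 161]
 [  9 136 161]
 [  9 139 160]
 [ 10 138 163]
 [  9 138 161]
 [  9 139 160]
 [ 10 140 160]
 [ 10 137 164]
 [  9 137 162]
 [  9 140 159]
 [  9 138 161]
 [  9 137 160]
 [  9 139 160]
 [  9 140 162]
 [  1  56 101]
 [114  16  79]
 [120  13  79]]
```

```bash
cat >> h.py <<'E'
K=6
def masks(c,roi):
    x0,y0,x1,y1=roi
    im=cv2.resize(c["color"][y0:y1,x0:x1],None,fx=K,fy=K,interpolation=cv2.INTER_LINEAR)
    h=cv2.cvtColor(im,cv2.COLOR_BGR2HSV);H,S,V=[h[...,i].astype(int) for i in range(3)]
    return H,S,V
def pts(a,roi):   # contour pixels of mask in full-image coordinates
    cs,_=cv2.findContours(a.astype(np.uint8),cv2.RETR_EXTERNAL,cv2.CHAIN_APPROX_NONE)
    p=max(cs,key=cv2.contourArea)[:,0].astype(float)
    return (p+.5)/K-.5+np.array(roi[:2])
def rectw(c,p,z):
    w=onz(c,p,z)[:,:2]*1000
    (cx,cy),(a,b),an=cv2.minAreaRect(w.astype(np.float32))
    if a<b: a,b,an=b,a,an+90
    return np.array([cx,cy]),a,b,(an+90)%180-90   # long-axis angle world deg
ROI=dict(top=(230,185,430,295),side=(270,150,430,295))
def scene(n,c=None,zb=.08):
    c=c or capture(n);roi=ROI[n];H,S,V=masks(c,roi)
    vt=120 if n=="top" else 135
    out={}
    for nm,m,z in (("rail",(S<50)&(V>(150 if n=="top" else 215)),.03),("box",((H<14))&(S>100)&(V>vt),zb),("bay",(H>65)&(H<95)&(S>60),.01),("plate",(V<100)&(S<70),.01)):
        m=cv2.morphologyEx(m.astype(np.uint8),cv2.MORPH_OPEN,np.ones((5,5)))>0
        if nm=="box": m=cv2.morphologyEx(m.astype(np.uint8),cv2.MORPH_CLOSE,np.ones((13,13)))>0
        out[nm]=[]
        for a,st,ce in comps(m,1500):
            p=pts(a,roi);out[nm].append((p,)+rectw(c,p,z))
    return c,out
E
python3 - <<'E'
from h import *
for n in("top","side"):
    c,o=scene(n)
    for k,v in o.items():
        for r in v: print(n,k,np.round(r[0].mean(0),1),np.round(r[1],1),*np.round(r[2:],1))
E
```

```text
top rail [305.5 222.1] [547.5  21. ] 219.8 17.9 -86.0
top rail [310.9 260.8] [420.1  11.9] 219.3 17.9 -86.0
top box [382.2 228.8] [ 500.2 -220.6] 108.5 89.7 89.6
top bay [298.  243.3] [482.2  51.9] 140.4 107.6 -86.1
top plate [322.9 240.2] [487.2 -38.1] 561.4 219.1 -86.0
side rail [329.4 212.9] [547.9  13.9] 196.3 12.7 -85.9
side rail [370.9 230.7] [419.5  21.9] 197.8 13.0 -86.0
side box [379.7 165.6] [ 499.9 -218.5] 112.3 90.3 87.6
side bay [347.6 232.2] [483.5  50.7] 141.0 105.0 -85.5
side plate [289.5 151.8] [ 878.3 -287.2] 59.5 43.3 28.5
side plate [346.9 230.8] [486.8 -32.1] 564.3 221.2 -86.0
```

```bash
python3 - <<'E'
from h import *
from scipy.spatial.transform import Rotation as Ro
ct,ot=scene("top");cs,os_=scene("side")
# box top-face corners, both views, matched by nearest world position at z=.08
def corners(c,p):
    h=cv2.convexHull((p*20).astype(np.int32))
    e=.02
    while True:
        q=cv2.approxPolyDP(h,e*cv2.arcLength(h,True),True)[:,0]/20.
        if len(q)<=4: return q
        e+=.005
a=corners(ct,ot["box"][0][0]);b=corners(cs,os_["box"][0][0])
wa,wb=onz(ct,a,.08),onz(cs,b,.08)
idx=[np.argmin(np.linalg.norm(wb-w,axis=1)) for w in wa]
P,g=tri(ct,a,cs,b[idx]);print("box corners\n",np.round(a,1),np.round(b[idx],1),"\n",np.round(P*1000,1),np.round(g*1000,1))
print("mean",P.mean(0)*1000)
for k in range(2):
    a=ot["rail"][k];b=os_["rail"][k]
    qa=corners(ct,a[0]);qb=corners(cs,b[0]);wa,wb=onz(ct,qa,.03),onz(cs,qb,.03)
    idx=[np.argmin(np.linalg.norm(wb-w,axis=1)) for w in wa]
    P,g=tri(ct,qa,cs,qb[idx]);print("rail",np.round(P*1000,0).tolist(),np.round(g*1000,1))
# blue boxes
im=ct["color"];h=cv2.cvtColor(im,cv2.COLOR_BGR2HSV)
for a,st,ce in comps((h[...,0]>105)&(h[...,0]<130)&(h[...,1]>130)&(h[...,2]>40),200): print("blue",st,np.round(onz(ct,[ce],.05),3))
s=read_state();M=Ro.from_rotvec(s["orientation"]).as_matrix();print(np.round(M,3))
th=np.radians(94);d=np.array([np.cos(th),np.sin(th)]);l=np.array([-d[1],d[0]])
m=np.array([483.8,16.45])-110*d;print("mouth",m)
for x in (-245,0,79): print(x,m+d*x)
E
```

```text
box corners
 [[397.2 214. ]
 [400.2 241.2]
 [367.  243.8]
 [364.6 216.2]] [[372.9 155.9]
 [398.9 161.9]
 [386.8 175.6]
 [360.2 169.2]] 
 [[ 544.1 -273.9   77.1]
 [ 456.9 -273.    77. ]
 [ 457.1 -167.6   79.6]
 [ 543.4 -169.4   77.8]] [1.4 1.1 1.3 1.9]
mean [ 500.39287608 -220.99915896   77.87574934]
rail [[556.0, -89.0, 27.0], [531.0, 127.0, 44.0], [542.0, 118.0, 34.0]] [ 0.6  6.1 14.4]
rail [[428.0, -98.0, 15.0], [404.0, 119.0, 44.0], [413.0, 115.0, 40.0]] [ 0.1  1.8 16.2]
blue [391 126  40  43 953] [[ 0.773 -0.353  0.05 ]]
blue [411 173  46  42 999] [[ 0.607 -0.408  0.05 ]]
[[-0.224 -0.    -0.975]
 [ 0.975  0.001 -0.224]
 [ 0.001 -1.     0.   ]]
mouth [491.47321211 -93.28204553]
-245 [ 508.56354818 -337.68523784]
0 [491.47321211 -93.28204553]
79 [485.96245069 -14.47448556]
```

The box is confirmed: the corners triangulate to z≈78 mm (80 expected) and the top face measures 108×90 mm. Its centre is at (500,-220), about lane x=-127, y≈0, yaw -5°. The lane heading is 94° and the mouth is at (491.5,-93.3). Now I'll move above the point behind the box.

Request:
apply_moves(commands=[[[90,2.2,0,-5.3,0],[90,2.2,0,-5.3,0],[90,2.2,0,-5.3,0],[90,2.2,0,-5.3,0],[90,2.2,0,-5.3,0],[90,2.2,0,-5.3,0],[90,2.2,0,-5.3,0],[90,2.2,0,-5.3,0],[90,0,0,0,-10],[90,0,0,0,-10],[90,0,0,0,-10],[90,0,0,0,-10],[90,0,0,0,-10],[90,0,0,0,-10],[90,0,0,0,-10],[90,0,0,0,-10],[90,0,0,0,-1],[90,0,0,0,0]]], grip_force=60)

```text
time: 2.55
tcp_pos: [0.5082, -0.3183, 0.4046]
orientation: [-0.072, 2.188, -2.188]
contact_force: [-0.3, 0.3, 0.3]
width: 0.0554
```

```bash
cat >> h.py <<'E'
from scipy.spatial.transform import Rotation as Ro
th=np.radians(94);D=np.array([np.cos(th),np.sin(th)]);L=np.array([-D[1],D[0]])
MO=np.array([483.8,16.45])-110*D
def lane(p): r=np.asarray(p)[:2]-MO; return np.array([r@D,r@L])
def tool():
    s=read_state();M=Ro.from_rotvec(s["orientation"]).as_matrix();p=np.array(s["tcp_pos"])*1000;t=p+finger_overhang*1000*M[:,1]
    print("t",round(s["time"],2),"tip lane",np.round(lane(t),1),"z",round(t[2],1),"xaxis-left deg",round(np.degrees(np.arctan2(M[1,0],M[0,0])-th-np.pi/2+np.pi)%360-180,2),"F",np.round(s["contact_force"],1),"w",round(s["width"]*1000,1),"tilt",np.round(M[:,1],3))
    print("q",np.round(s["q"],2))
E
python3 -c "
from h import *
tool()"
```

```text
t 2.55 tip lane [-225.6   -1. ] z 231.2 xaxis-left deg -0.23 F [-0.3  0.3  0.3] w 55.4 tilt [-0.  0. -1.]
q [-0.23  0.04  0.08 -0.   -1.62  0.29]
```

Request:
apply_moves(commands=[[[90,0.1,4.5,0,0],[90,0,4.5,0,0],[90,0,4.5,0,0],[90,0,4.0,0,0],[90,0,2.0,0,0],[90,0,0,0,0]]])

```text
time: 3.3
tcp_pos: [0.507, -0.3183, 0.2088]
orientation: [-0.077, 2.189, -2.187]
contact_force: [-0.1, 0.2, 0.5]
width: 0.0548
```

```bash
python3 -c "
from h import *
tool()
c=capture('side');cv2.imwrite('pics/s1.png',cv2.resize(c['color'][60:310,240:520],None,fx=2.4,fy=2.4))
"
```

```text
t 3.3 tip lane [-225.4    0.6] z 35.4 xaxis-left deg -0.12 F [-0.1  0.2  0.5] w 54.8 tilt [-0.002  0.001 -1.   ]
q [-0.23  0.1  -0.21 -0.   -1.26  0.29]
```

View pics/s1.png

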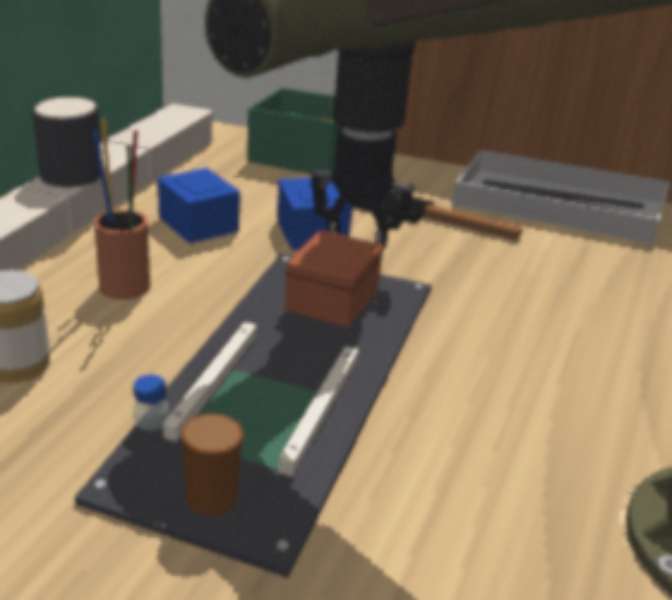

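The picture shows the fingers behind the box around crop (350,225), clear of it, with nothing touched. Next I approach and push gently so the fingers square the box up.

Request:
apply_moves(commands=[[[90,0,0,-1.0,0],[90,0,0,-1.0,0],[90,0,0,-0.5,0],[90,0,0,-0.5,0],[90,0,0,-0.5,0],[90,0,0,-0.5,0],[90,0,0,-0.5,0],[90,0,0,-0.5,0],[90,0,0,-0.5,0],[90,0,0,-0.5,0],[90,0,0,0,0]]])

```text
time: 4.72
tcp_pos: [0.5031, -0.2583, 0.2104]
orientation: [-0.075, 2.186, -2.186]
contact_force: [-0.0, -1.9, 5.7]
width: 0.0552
```

```bash
cat >> h.py <<'E'
def look(name):
    tool()
    for n in ("top","side"):
        c,o=scene(n)
        cv2.imwrite(f"pics/{name}_{n}.png",cv2.resize(c["color"][130:300,220:460],None,fx=3.3,fy=3.3,interpolation=cv2.INTER_CUBIC))
        for r in o["box"]: print(n,"box lane",np.round(lane(r[1]),1),"size",*np.round(r[2:4],1),"yaw",round(r[4]%180-94,1))
E
python3 -c "
from h import *
look('a')"
```

```text
t 4.72 tip lane [-165.4   -0.2] z 37.0 xaxis-left deg -0.03 F [-0.  -1.9  5.7] w 55.2 tilt [ 0. -0. -1.]
q [-0.12  0.01 -0.3   0.   -1.26  0.19]
```

View pics/a_top.png

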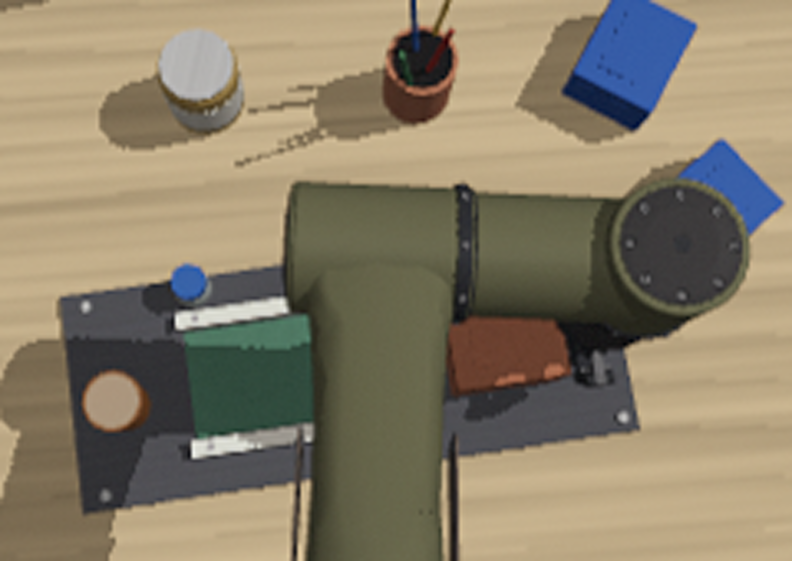

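View pics/a_side.png

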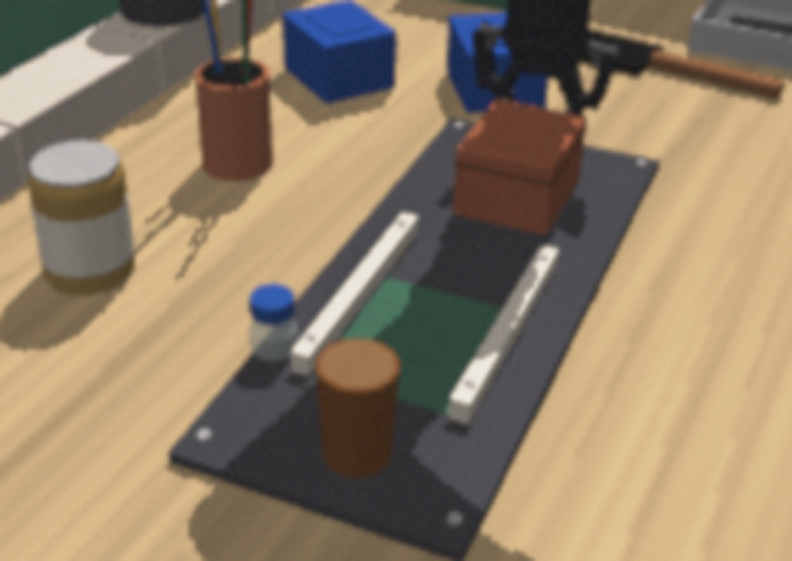

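The top view is now blocked by the forearm at crop (380,350). The side view still shows the whole box at crop (520,165), upright with the rails clear of it, but shaded by the arm. So I'll measure its silhouette hexagon in the side view: bottom corners on z=10 mm, top corners on z=80 mm.

```bash
cat >> h.py <<'E'
def hexa(c=None,verbose=True):
    c=c or capture("side");roi=(270,140,430,295);H,S,V=masks(c,roi)
    m=((H<14)|(H>174))&(S>95)&(V>45)
    m=cv2.morphologyEx(m.astype(np.uint8),cv2.MORPH_OPEN,np.ones((7,7)))>0
    best=max(comps(m,3000),key=lambda r:-abs(r[1][4]-24000)*0+r[1][4])
    p=pts(best[0],roi);h=cv2.convexHull((p*20).astype(np.int32));e=.005
    while True:
        q=cv2.approxPolyDP(h,e*cv2.arcLength(h,True),True)[:,0]/20.
        if len(q)<=6: break
        e+=.002
    b=q[np.argsort(-q[:,1])]
    if verbose: print("hex px",np.round(q,1).tolist())
    for z in (.01,.08):
        w=onz(c,q,z)*1000
        print("z",z,[np.round(lane(x),1).tolist() for x in w])
    return c,p,q
E
python3 -c "
from h import *
tool(); c,p,q=hexa()
im=cv2.resize(c['color'],None,fx=1,fy=1)
hv=cv2.cvtColor(im,cv2.COLOR_BGR2HSV); print(hv[160:200:3,380].tolist())
k=5;x0,y0=320,140
im=cv2.resize(c['color'][140:230,320:460],None,fx=k,fy=k,interpolation=cv2.INTER_CUBIC)
for a in q: cv2.circle(im,(int((a[0]-x0+.5)*k),int((a[1]-y0+.5)*k)),4,(0,255,0),1)
cv2.imwrite('pics/hex1.png',im)
"
```

```text
t 4.83 tip lane [-165.4   -0.2] z 37.0 xaxis-left deg -0.04 F [ 0.3 -1.   6.3] w 55.0 tilt [ 0. -0. -1.]
q [-0.12  0.01 -0.3  -0.   -1.26  0.19]
hex px [[370.4, 159.8], [396.8, 165.6], [394.2, 183.8], [384.4, 200.2], [357.6, 193.6], [358.4, 173.9]]
z 0.01 [[-284.1, -78.6], [-279.3, 18.6], [-154.0, 45.1], [-47.9, 45.3], [-50.0, -39.7], [-167.8, -80.8]]
z 0.08 [[-148.5, -37.2], [-144.3, 48.3], [-34.1, 71.6], [59.3, 71.8], [57.4, -3.0], [-46.1, -39.1]]
[[114, 132, 81], [8, 134, 105], [8, 140, 104], [8, 134, 105], [8, 138, 105], [9, 140, 102], [8, 136, 103], [9, 136, 90], [8, 128, 72], [8, 133, 90], [8, 132, 89], [8, 135, 89], [8, 138, 89], [8, 131, 84]]
```

View pics/hex1.png

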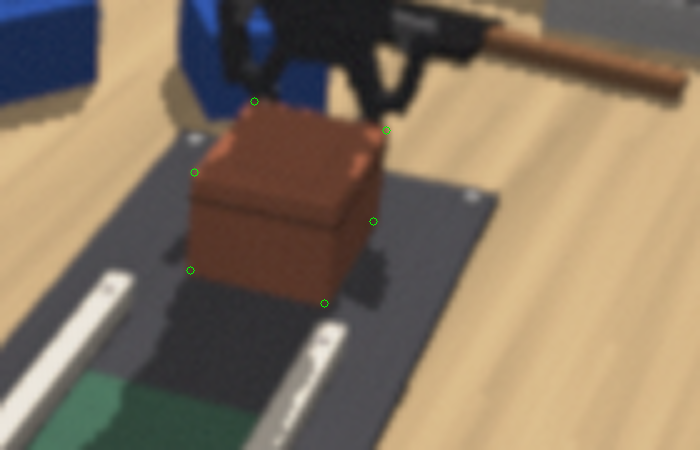

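The hexagon corners lie on the box corners. Bottom left edge is at y=+45, right edge at about -40, front at x≈-47, so the box is near yaw 0 and about 3 mm left of centre. I'll steer slightly right while pushing up to the mouth.

Request:
apply_moves(commands=[[[90,0,0,-0.5,1],[90,0,0,-0.5,1],[90,0,0,-0.5,1],[90,0,0,-0.5,0],[90,0,0,-0.5,0],[90,0,0,-0.5,0],[90,0,0,-0.5,-1],[90,0,0,-0.5,-1],[90,0,0,-0.5,-1],[90,0,0,0,0]]])

```text
time: 6.12
tcp_pos: [0.5017, -0.2132, 0.2104]
orientation: [-0.076, 2.185, -2.186]
contact_force: [0.4, -2.4, 5.6]
width: 0.0552
```

```bash
cat >> h.py <<'E'
def show(name):
    tool();c,p,q=hexa(verbose=False);k=5;x0,y0=300,150
    im=cv2.resize(c['color'][150:270,300:440],None,fx=k,fy=k,interpolation=cv2.INTER_CUBIC)
    for a in q: cv2.circle(im,(int((a[0]-x0+.5)*k),int((a[1]-y0+.5)*k)),4,(0,255,0),1)
    cv2.imwrite(f'pics/{name}.png',im)
E
python3 -c "
from h import *
show('hex2')"
```

```text
t 6.12 tip lane [-120.4   -1.9] z 37.0 xaxis-left deg 0.0 F [ 0.4 -2.4  5.6] w 55.2 tilt [ 0.001 -0.    -1.   ]
q [-0.03 -0.04 -0.35  0.   -1.26  0.1 ]
z 0.01 [[-237.0, -83.1], [-227.0, 17.7], [-110.9, 43.5], [-2.6, 43.4], [-4.8, -41.6], [-114.6, -82.0]]
z 0.08 [[-107.0, -41.2], [-98.3, 47.5], [3.9, 70.2], [99.2, 70.1], [97.2, -4.7], [0.6, -40.2]]
```

View pics/hex2.png

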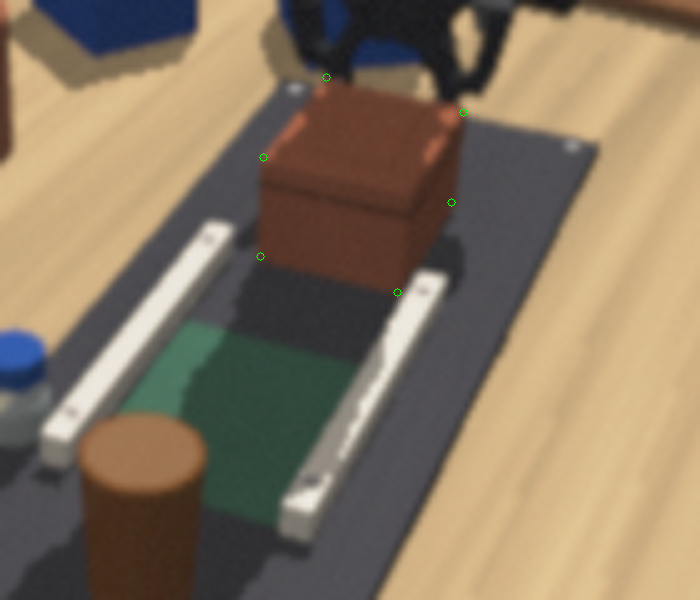

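The hexagon shows the box at the mouth with its front at x≈-3, y≈+1 to +2 and yaw ~0, clear of both rails. I'll push straight on.

Request:
apply_moves(commands=[[[90,0,0,-0.5,0],[90,0,0,-0.7,0],[90,0,0,-0.8,0],[90,0,0,-0.8,0],[90,0,0,-0.8,0],[90,0,0,-0.8,0],[90,0,0,-0.8,0],[90,0,0,-0.8,0],[90,0,0,-0.8,0],[90,0,0,-0.7,0],[90,0,0,-0.5,0],[90,0,0,0,0]]])

```text
time: 7.68
tcp_pos: [0.496, -0.1335, 0.2104]
orientation: [-0.076, 2.186, -2.186]
contact_force: [-0.9, -1.8, 6.3]
width: 0.0552
```

```bash
python3 -c "
from h import *
show('hex3')"
```

```text
t 7.67 tip lane [-40.4  -1.8] z 37.0 xaxis-left deg -0.02 F [-0.9 -1.8  6.3] w 55.2 tilt [ 0. -0. -1.]
q [ 0.13 -0.13 -0.44  0.   -1.26 -0.06]
z 0.01 [[-141.5, -80.9], [-139.0, 16.9], [-33.1, 42.8], [76.1, 43.3], [72.8, -42.6], [-27.1, -82.7]]
z 0.08 [[-23.1, -39.3], [-20.9, 46.8], [72.4, 69.5], [168.5, 70.0], [165.5, -5.6], [77.7, -40.9]]
```

View pics/hex3.png

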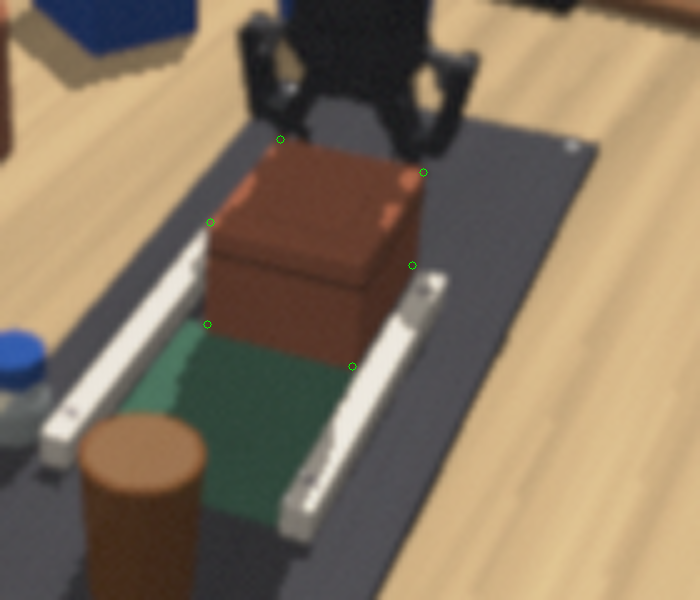

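The box is between the rails at y≈+0.5, front x≈75, with dark plate visible between it and both rails. Pushing on 100 mm.

Request:
apply_moves(commands=[[[90,0,0,-0.5,0],[90,0,0,-0.7,0],[90,0,0,-0.8,0],[90,0,0,-0.8,0],[90,0,0,-0.8,0],[90,0,0,-0.8,0],[90,0,0,-0.8,0],[90,0,0,-0.8,0],[90,0,0,-0.8,0],[90,0,0,-0.8,0],[90,0,0,-0.8,0],[90,0,0,-0.7,0],[90,0,0,-0.5,0],[90,0,0,-0.4,0],[90,0,0,0,0]]])

```text
time: 9.6
tcp_pos: [0.4891, -0.0339, 0.2104]
orientation: [-0.076, 2.185, -2.187]
contact_force: [0.1, -2.3, 6.4]
width: 0.0553
```

```bash
python3 -c "
from h import *
show('hex4')"
```

```text
t 9.6 tip lane [59.3 -1.8] z 37.0 xaxis-left deg -0.03 F [ 0.1 -2.3  6.4] w 55.3 tilt [-0.    -0.001 -1.   ]
q [ 0.34 -0.2  -0.49  0.   -1.27 -0.27]
z 0.01 [[-31.2, -80.5], [-25.8, 16.8], [70.1, 43.3], [175.8, 43.5], [167.3, -46.6], [83.3, -82.7]]
z 0.08 [[74.0, -38.9], [78.8, 46.7], [163.2, 70.0], [256.2, 70.2], [248.7, -9.1], [174.7, -40.9]]
```

View pics/hex4.png

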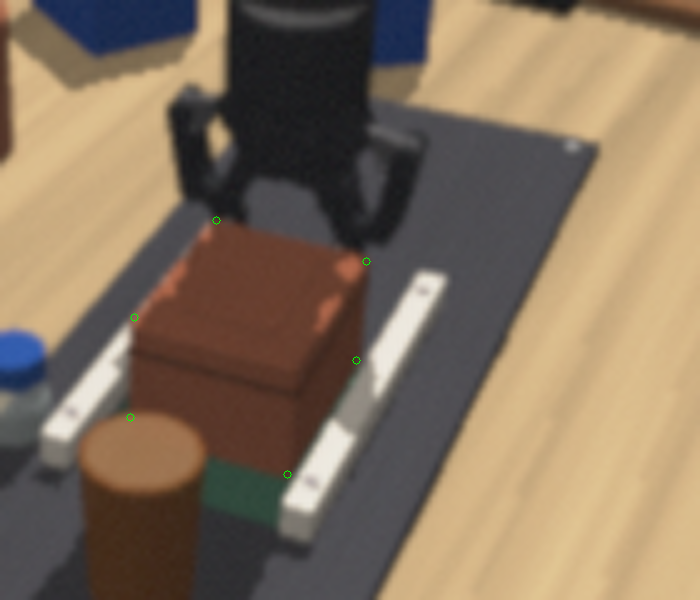

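The box front is at x≈176–180, centre ≈125, with equal clearance to the rails and about 60 mm still to the tumbler. Pushing the last 20 mm slowly, then backing off and lifting clear.

Request:
apply_moves(commands=[[[90,0,0,-0.4,0],[90,0,0,-0.4,0],[90,0,0,-0.4,0],[90,0,0,-0.4,0],[90,0,0,-0.3,0],[90,0,0,-0.1,0],[90,0,0,0,0],[90,0,0,0.3,0],[90,0,0,1,0],[90,0,0,2,0],[90,0,0,2,0],[90,0,-3,1,0],[90,0,-5,0,0],[90,0,-5,0,0],[90,0,-5,0,0],[90,0,-2,0,0],[90,0,0,0,0]]])

```text
time: 11.78
tcp_pos: [0.4921, -0.0771, 0.4105]
orientation: [-0.074, 2.187, -2.185]
contact_force: [0.5, 0.4, -0.6]
width: 0.0553
```

```bash
python3 -c "
from h import *
show('hex5')
c=capture('top');cv2.imwrite('pics/t5.png',cv2.resize(c['color'][130:330,200:460],None,fx=3,fy=3,interpolation=cv2.INTER_CUBIC))"
```

```text
t 11.78 tip lane [16.3 -2. ] z 237.1 xaxis-left deg -0.06 F [ 0.5  0.4 -0.6] w 55.3 tilt [ 0.001  0.001 -1.   ]
q [ 0.25 -0.23 -0.16 -0.   -1.64 -0.18]
z 0.01 [[-4.0, -82.8], [-7.2, 16.3], [92.4, 43.3], [196.2, 43.4], [180.1, -57.2], [104.1, -81.8]]
z 0.08 [[98.0, -40.9], [95.2, 46.3], [182.8, 70.0], [274.1, 70.1], [259.9, -18.4], [193.1, -40.1]]
```

View pics/hex5.png

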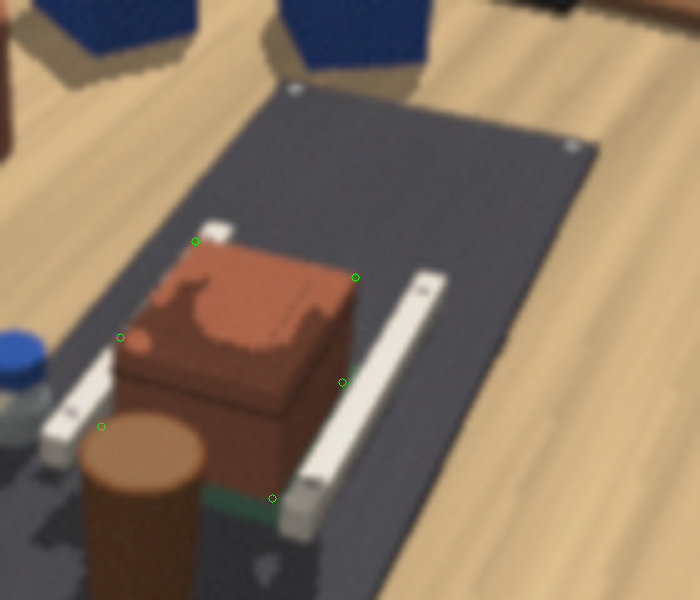

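View pics/t5.png

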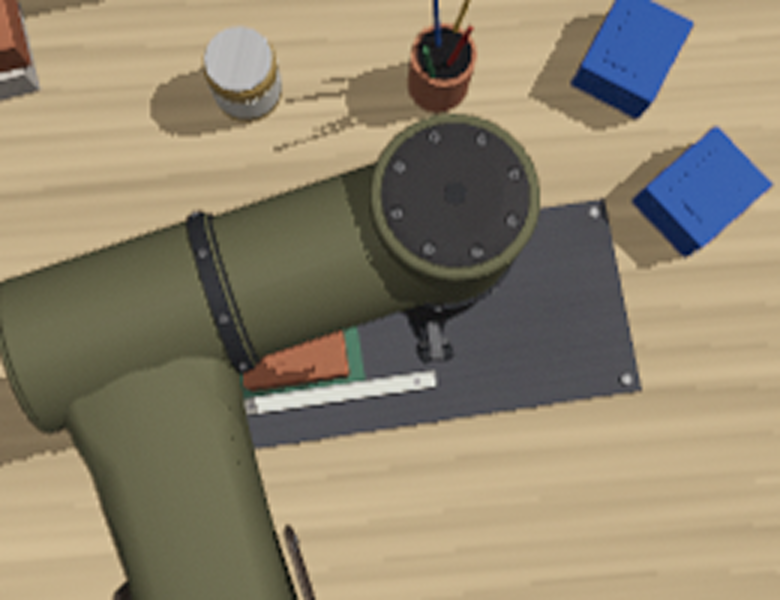

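The side view shows the box on green, with green visible ahead of it at crop (240,505). The top view is blocked by the arm, so I'll move the hand back for a clear check.

Request:
apply_moves(commands=[[[90,0,0,4,0],[90,0,0,5,0],[90,0,0,5,0],[90,0,0,5,0],[90,0,0,5,0],[90,0,0,5,0],[90,0,0,5,0],[90,0,0,5,0],[90,0,0,5,0],[90,0,0,0,0]]])

```text
time: 13.12
tcp_pos: [0.5222, -0.5191, 0.403]
orientation: [-0.079, 2.198, -2.186]
contact_force: [0.2, -0.1, -0.1]
width: 0.0556
```

```bash
python3 -c "
from h import *
show('hex6');
for n in ('top','side'):
    c,o=scene(n)
    for k in ('box','bay','rail'):
        for r in o[k]: print(n,k,'lane',np.round(lane(r[1]),1),'size',*np.round(r[2:4],1),'yaw',round(r[4]%180-94,1))
    if n=='top':cv2.imwrite('pics/t6.png',cv2.resize(c['color'][130:330,200:460],None,fx=3,fy=3,interpolation=cv2.INTER_CUBIC))"
```

```text
t 13.12 tip lane [-4.26e+02  3.00e-01] z 229.6 xaxis-left deg -0.26 F [ 0.2 -0.1 -0.1] w 55.6 tilt [-0.007  0.005 -1.   ]
q [-0.51  0.42  0.52 -0.   -1.68  0.58]
z 0.01 [[-11.1, 14.1], [192.2, 44.5], [291.2, 30.9], [299.9, -1.7], [105.9, -84.0], [-1.1, -80.4]]
z 0.08 [[91.7, 44.3], [270.6, 71.0], [357.7, 59.1], [365.4, 30.4], [194.7, -42.0], [100.5, -38.9]]
top box lane [102.5  29.3] size 38.1 22.9 yaw -93.0
top bay lane [106.3  -0.5] size 106.8 62.1 yaw -90.3
top bay lane [211.    2.5] size 108.7 27.7 yaw -77.6
top rail lane [ 99.2 -64.2] size 198.9 17.9 yaw -0.2
top rail lane [111.   63.4] size 174.7 19.2 yaw -0.0
side box lane [101.   30.9] size 38.1 19.0 yaw 70.5
side box lane [261.    4.2] size 54.7 38.7 yaw -78.7
side bay lane [208.4  31. ] size 37.2 12.3 yaw -90.2
side rail lane [109.7  63.8] size 98.6 13.2 yaw 0.0
```

View pics/t6.png

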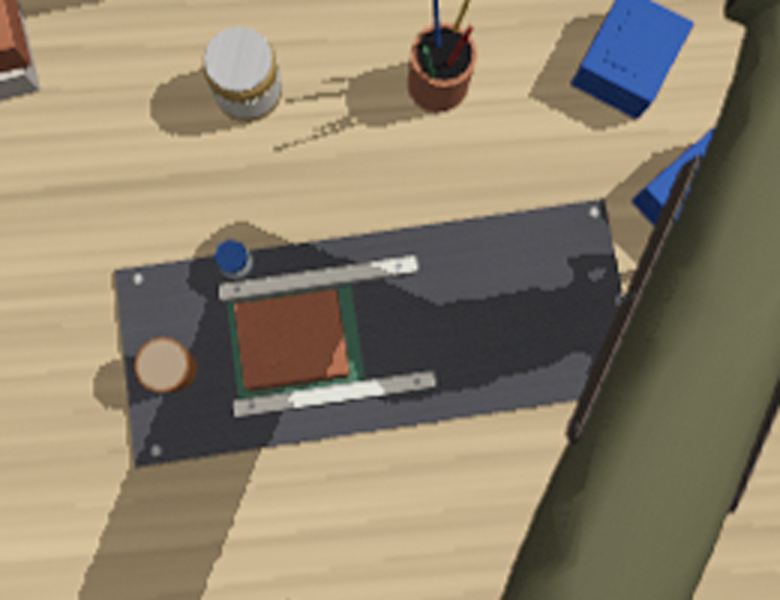

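View pics/hex6.png

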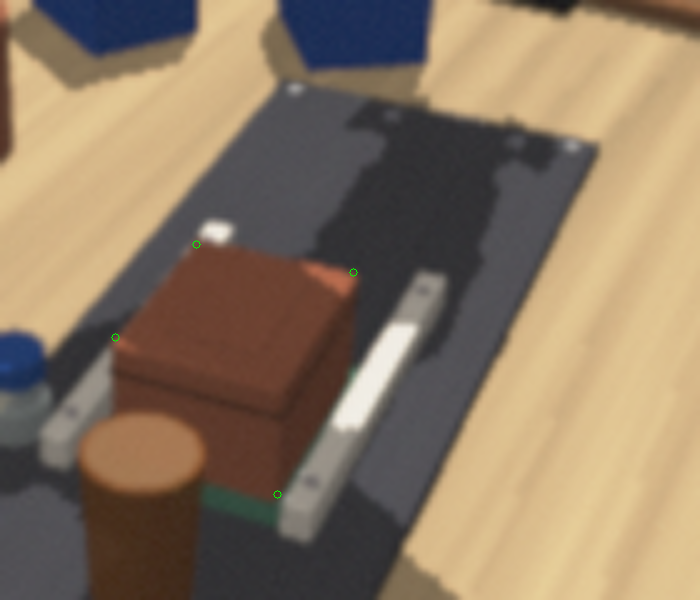

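The top view shows the box at crop (292,340) with a green margin on all four sides. One numeric check with a shade-tolerant mask, including the jar and tumbler.

```bash
python3 - <<'E'
from h import *
c=capture("top");roi=(262,215,330,275);H,S,V=masks(c,roi)
m=cv2.morphologyEx((((H<14)|(H>174))&(S>95)&(V>78)).astype(np.uint8),cv2.MORPH_OPEN,np.ones((5,5)))>0
for a,st,ce in comps(m,1500):
    r=rectw(c,pts(a,roi),.08);print("box lane",np.round(lane(r[0]),1),np.round(r[1:3],1),"yaw",round(r[3]%180-94,1))
m=(H>60)&(H<95)&(S>60)
ys,xs=np.where(m);w=onz(c,np.c_[(xs+.5)/K-.5+roi[0],(ys+.5)/K-.5+roi[1]],.01)*1000
l=np.array([lane(p) for p in w]);print("green extents",np.round(l.min(0)),np.round(l.max(0)))
a=cv2.imread("pics/top0.png")[185:295,230:290].astype(int);b=c["color"][185:295,230:290].astype(int)
for im in (a,b):
    h=cv2.cvtColor(im.astype(np.uint8),cv2.COLOR_BGR2HSV)
    for lo,hi in(((105,120,60),(130,255,255)),((5,60,120),(20,255,255))):
        mm=cv2.inRange(h,lo,hi); print([np.round(q[2],1).tolist()+[q[1][4]] for q in comps(mm>0,40)])
E
```

```text
box lane [145.6   4.3] [110.4  91.6] yaw -0.2
green extents [ 75. -54.] [216.  53.]
[[46.5, 30.3, np.int32(86)]]
[[24.2, 45.7, np.int32(3225)], [23.5, 65.9, np.int32(244)]]
[[46.6, 30.2, np.int32(84)]]
[[23.6, 45.9, np.int32(3264)], [23.5, 66.0, np.int32(258)]]
```

Both views put the box wholly inside the bay, so I'm handing in.

```bash
python3 -c "
from h import *
tool(); print(close_job())"
```

```text
t 13.32 tip lane [-422.9   -1.4] z 235.8 xaxis-left deg -0.02 F [-0.8  0.5 -0.1] w 55.1 tilt [-0.001  0.001 -1.   ]
q [-0.51  0.41  0.52 -0.   -1.68  0.58]
the job is handed in; nothing more can be done
None
```

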